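# Close the sloping sample stand with its cover plate

### The job

Close the sample stand: pick up the aluminium cover plate by its bridge handle and lower it, square to the sloping seat, over the two locating pins until it rests flush on the seat; keep hold of it until it is down, then let go and draw back. Either way round will do. Leave the other things on the worktop where they stand.

Things in the scene. Friction and masses are not known exactly. Their poses are not given: they have to be found in the camera images.
- cover: Cover plate, loose: bare aluminium, 84 mm (x) x 126 mm (y) x 10 mm thick, 0.2 to 0.4 kg, with a bridge handle on top. Two round through holes 12.5 mm wide at x = 0, y = +-45 mm; a 30 mm square window between them. Alike after half a turn about z. Origin: centre of the plate's underside; z normal to it, towards the handle. Starts flat on the worktop, handle up.
- cover_handle (a point): Centre of the bar of the cover plate's bridge handle, 37 mm above the centre of the plate's underside. The bar is 66 mm long along the plate's y, 16 mm wide across x and 14 mm high (30 to 44 mm above the underside); its two feet, 10 mm thick, stand at y = +-24 mm.
- stand: Sample stand, fixed to the worktop: dark steel foot 150 mm (x) x 160 mm (y) x 12 mm with a front bar and two rear legs carrying the sloping seat. Origin: centre of the foot's underside, z up; its low front side looks to its -x.
- seat: Seat of the stand, fixed: grey slab 110 (x) x 150 (y) x 14 mm sloping 25 degrees. Origin: centre of its upper face, 85 mm above the worktop; z square to the face, leaning to the stand's front; x up the slope, y level. Two steel pins, 10 mm thick, 24 mm long, tips tapered, stand square on it at x = 0, y = +-45 mm. A seated cover plate has its origin and axes there (or half a turn about z).
- beaker: Empty 50 ml glass beaker, 45 mm wide, 58 mm high; bystander, stands upright and loose; its origin is the centre of its underside; z up.
- mortar: Shallow grey-brown mortar bowl, 62 mm wide, 28 mm high; bystander, stands upright and loose; its origin is the centre of its underside; z up.
- vial: Clear glass vial with a white ribbed cap, 24 mm wide, 56 mm high; bystander, stands upright and loose; its origin is the centre of its underside; z up.
- brown_bottle: Brown glass bottle with a black cap, 52 mm wide, 96 mm high; bystander, stands upright and loose; its origin is the centre of its underside; z up.
- mouse: Black computer mouse, 113 mm long, 58 wide, 37 high; bystander, lies loose on the worktop; its origin is the centre of its underside; z up.

How it is judged:
By the outcome, as a careful person would: the job done as asked, in the order asked, and still so for the second after the job is handed in, with the robot touching nothing.
It also fails if it takes over 48 s, if anything falls off the work surface, if the arm or the gripper's body presses on something with over 40 N, if the wrist force passes 120 N, or if a joint passes its speed limit or range.

### The arm

A 6-joint arm with a two-finger parallel gripper is mounted at the origin on a cart in front of the work surface, level with it; the furniture and walls round the work are solid. World frame = base frame: x ahead of the robot, y to its left, z up, the work surface at z = 0. Lengths are in mm, angles in rad, forces in N, time in s.
With the tool pointing down it reaches from about 325 to 875 mm from the base axis. Payload 4.4 kg.
Tool frame: the origin (TCP) lies on the centre line of the jaws, within the pads' length; the fingertips stand ahead of it and the grasp point (between the pads) lies 6 mm ahead of it (ctrl.tcp_to_tips is the z of the fingertips in the tool frame, in mm); z points along the fingers, y is the line along which they close (so a half turn about z gives the same grasp; the last joint's range is limited). The gripper opens to 85 mm and grips with 20 to 120 N. Pads are 22 mm wide; open, the fingers measure 114 mm over their backs; the gripper's body (76 mm by 85 mm) begins 54 mm behind the grasp point. The pads swing forward as they close: fully open they stand 13 mm farther back than shut.
Start: joints at [-1.296, 0.207, 1.542, -0, 1.393, -0.15], TCP at [237.492, -523.665, 256.282] pointing down, gripper open.
Joint ranges: [-2.73, 2.73], [-0.86, 2.22], [0.23, 2.46], [-1.11, 4.25], [0.08, 2.63], [-2.82, 2.82]. Speed limits (rad/s): [2.79, 2.79, 3.14, 3.14, 3.14, 3.14].

### API

Orientations are given as a 3x3 rotation matrix whose columns are the frame's x, y, z axes.
In Python, from plant import ctrl, sensors, optics gives the robot as it stands. Calls block until the motion is done:
- ctrl.move_ptp(position, orientation): joint-space move of the TCP to a pose.
- ctrl.move_l(position, rot=None, vel=150, threshold=None): straight line of the TCP; rot=None keeps the orientation; vel is the mean speed in mm/s. With threshold (N) it stops when the force on the tool has changed by that much, and returns True; else False.
- ctrl.set_joints(angles): joint-space move.
- ctrl.gripper_to(opening, force=None): finger opening in mm; force is the grip in N (None keeps the last); returns when the fingers have stopped.
- ctrl.hold(seconds).
- ctrl.solve_ik(position, orientation): joint angles nearest the present ones, or None.
- sensors.read_state(): the state.
- optics.grab_frame(name): name is "scene" or "top"; returns (picture, depth): 480x640x3 uint8, red, green, blue; 480x640 float32, mm along the optical axis (not along the pixel's ray), 0 where there is no reading.
- optics.camera_params(name): a dict with "mtx" (3x3 intrinsics, pixels), "R" (3x3) and "t" (3): a world point X has camera coordinates R X + t. Camera axes: x right, y down, z forward; pixel columns grow to the right and rows downward; lengths in mm; the calibration is good to about 2 mm. A picture is of the moment at which its call begins. camera_params takes no time and is no camera call.
A pose or a line that the arm cannot do raises ctrl.MotionError and nothing moves.
- ctrl.finish_job(): hands the job in; it is judged then, once.
The state is a dict: "t": time; "q": joint angles; "qvel": joint speeds; "tau": joint torques, N m; "eef_pos": TCP position; "eef_rot": TCP orientation; "force": force on the tool from outside, world axes, zero at the start; "wrist_torque": the same for the moment, N m; "grip_width": finger opening in mm; "grasp_force": force on a finger pad.
Only numpy, scipy, OpenCV 4.12 (cv2) and the standard library are available. Lean on these libraries where they do the work, as an engineer would, in place of code of your own. Each camera call takes 0.05 s, during which the arm holds its last target. There are 200 camera calls.

## Working session

There is one attempt and no reset: what is moved stays moved. The work goes in short steps, each a Python script; the robot and the scene stay as the last script left them, time stands still between calls to the robot, and variables do not carry over. Pictures are saved under pics/ and viewed, at most 10 in all, crops included, and the job is handed in when it is done.

```bash
ls; mkdir -p pics; python3 - <<'E'
from plant import ctrl,sensors,optics
import cv2,numpy as np
for n in("scene","top"):
    p,d=optics.grab_frame(n); cv2.imwrite(f"pics/{n}0.png",p[:,:,::-1]); np.save(f"pics/{n}0.npy",d)
    c=optics.camera_params(n); print(n,c["mtx"].tolist(),(-c["R"].T@c["t"]).round(),c["R"].round(3).tolist())
print(sensors.read_state(),ctrl.tcp_to_tips)
E
```

```text
pics
scene [[511.573162458013, 0.0, 317.3876866366173], [0.0, 511.573162458013, 239.7703085503828], [0.0, 0.0, 1.0]] [-379.  471.  562.] [[-0.456, -0.89, 0.019], [-0.377, 0.174, -0.91], [0.806, -0.422, -0.415]]
top [[480.7534350415283, 0.0, 316.8572090249122], [0.0, 480.7534350415283, 242.52255936408488], [0.0, 0.0, 1.0]] [ 280.  -18. 1360.] [[-0.057, -0.998, -0.004], [-0.976, 0.057, -0.208], [0.208, -0.008, -0.978]]
{'t': 0.1, 'q': array([-1.29549573e+00,  2.07355293e-01,  1.54282830e+00,  2.72048655e-05,
        1.39350105e+00, -1.50488547e-01]), 'qvel': array([-7.48257831e-04,  5.70880177e-04, -4.12595007e-03,  5.47905948e-05,
        3.71826753e-04,  2.68127723e-03]), 'tau': array([ 8.04329829e-05, -3.84089684e+01, -2.92547715e+01, -1.74877373e-04,
        4.80966526e-03,  1.00055490e-05]), 'eef_pos': array([ 237.32542862, -523.03845275,  255.22201665]), 'eef_rot': array([[ 9.10715156e-01,  4.13034636e-01, -5.42908229e-04],
       [ 4.13034852e-01, -9.10712978e-01,  2.02049096e-03],
       [ 3.40099176e-04, -2.06433176e-03, -9.99997811e-01]]), 'force': array([ 0.02415963, -0.31668302,  0.36109793]), 'wrist_torque': array([ 0.03729492, -0.00710071, -0.02891467]), 'grasp_force': 0.0, 'grip_width': 85.64298033832094} 25.0
```

View pics/scene0.png

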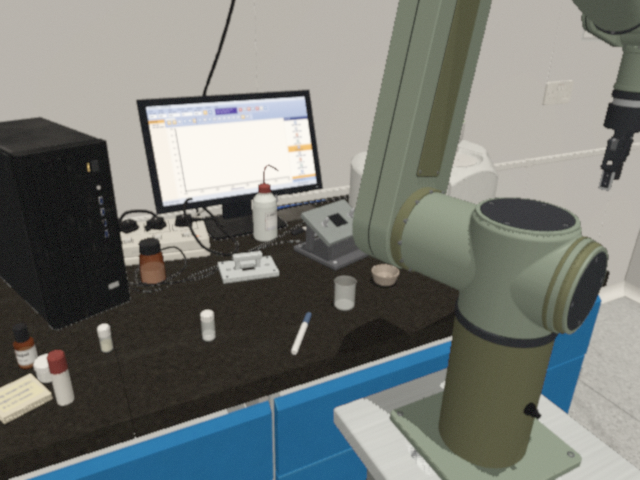

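View pics/top0.png

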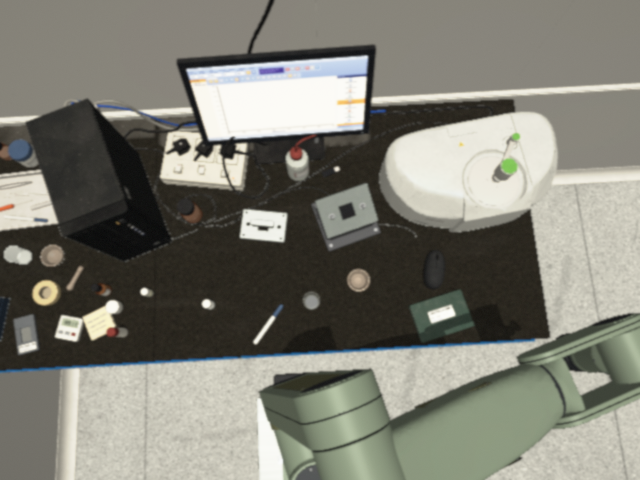

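The cover is the white plate at top (264,226). The stand is at top (347,215), with the monitor behind it and a white machine to its right. Next I measure both using depth.

```bash
cat > h.py <<'E'
import numpy as np,cv2
from plant import ctrl,sensors,optics
def cloud(n,d):
    c=optics.camera_params(n);K=c["mtx"];v,u=np.mgrid[:480,:640]
    P=np.stack([(u-K[0,2])/K[0,0]*d,(v-K[1,2])/K[1,1]*d,d],-1)
    W=(P-c["t"])@c["R"]; W[d<=0]=np.nan
    return W
def pix(n,X):
    c=optics.camera_params(n);q=(np.atleast_2d(X)@c["R"].T+c["t"])@c["mtx"].T
    return q[:,:2]/q[:,2:]
E
python3 - <<'E'
from h import *
p=cv2.imread("pics/top0.png");W=cloud("top",np.load("pics/top0.npy"))
Z=W[...,2]
def rect(pts):
    r=cv2.minAreaRect(pts[:,:2].astype(np.float32)); return r
print("table z",np.nanmedian(Z[280:300,220:280]))
# cover
s=np.s_[200:250,232:295]; w=W[s].reshape(-1,3); g=p[s].reshape(-1,3).min(1)
m=(abs(w[:,2]-10)<5)&(g>120); print("cover",m.sum(),np.median(w[m],0),rect(w[m]))
m=(w[:,2]>36)&(w[:,2]<52); print("bar",m.sum(),w[m].mean(0),rect(w[m]))
# seat
s=np.s_[175:255,305:390]; w=W[s].reshape(-1,3);w=w[(w[:,2]>55)&(w[:,2]<125)]
rng=np.random.default_rng(0);best=None
for _ in range(500):
    a,b,c=w[rng.choice(len(w),3,False)];n=np.cross(b-a,c-a);n/=np.linalg.norm(n)+1e-9
    k=abs((w-a)@n)<3
    if best is None or k.sum()>best.sum():best=k
k=best;c=w[k].mean(0);n=np.linalg.svd(w[k]-c)[2][2];n*=np.sign(n[2])
print("seat",k.sum(),c,n,np.degrees(np.arccos(n[2])))
y=np.cross(n,[0,0,1]);y/=np.linalg.norm(y)
x=np.cross(y,n); 
if x[2]<0:x,y=-x,-y
l=np.c_[(w[k]-c)@x,(w[k]-c)@y];r=rect(l);print(r,c+r[0][0]*x+r[0][1]*y,x,y)
# foot
s=np.s_[175:265,300:400]; w=W[s].reshape(-1,3);m=(w[:,2]>7)&(w[:,2]<17);print("foot",m.sum(),rect(w[m]))
for nm,sl in dict(beaker=np.s_[288:312,300:322],bottle=np.s_[195:226,178:204],wash=np.s_[145:185,283:312],mortar=np.s_[265:295,343:373],mach=np.s_[120:235,375:470]).items():
    w=W[sl].reshape(-1,3);m=w[:,2]>15;print(nm,w[m].min(0).round(),w[m].max(0).round())
cv2.imwrite("pics/crop1.png",cv2.resize(p[170:270,220:400],None,fx=4.4,fy=4.4,interpolation=2))
q=cv2.imread("pics/scene0.png");cv2.imwrite("pics/crop2.png",cv2.resize(q[180:320,200:400],None,fx=4,fy=4,interpolation=2))
E
```

```text
table z -0.9248521530920866
cover 950 [622.29968389 123.29863009  10.17950402] ((629.6802368164062, 124.87034606933594), (127.89913177490234, 88.88968658447266), 81.79571533203125)
bar 140 [627.30840239 124.22340407  43.66967798] ((627.7657470703125, 124.51191711425781), (65.94021606445312, 17.48480987548828), 79.28726196289062)
seat 1526 [ 637.67393649 -114.00799416   86.32941451] [-0.404095   -0.11911802  0.90692785] 24.915802931243043
((-1.1211585998535156, -24.297164916992188), (110.0343017578125, 198.75732421875), 0.36704039573669434) [ 643.56860768 -137.60119185   85.85708612] [0.8699198  0.25643258 0.42128597] [-0.2827486   0.95919405  0.        ]
foot 690 ((638.6798095703125, -116.22897338867188), (269.13165283203125, 258.31085205078125), 0.4155401289463043)
beaker [378. -23.  18.] [422.  19.  64.]
bottle [643. 287.  15.] [722. 369. 103.]
wash [758. -19.  15.] [863.  57. 187.]
mortar [ 422. -166.   15.] [ 482. -106.   35.]
mach [ 569. -462.   16.] [ 919. -194.  210.]
```

View pics/crop1.png

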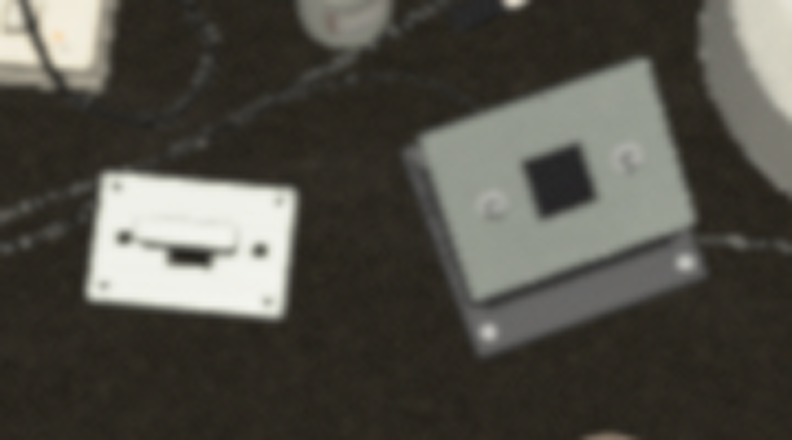

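View pics/crop2.png

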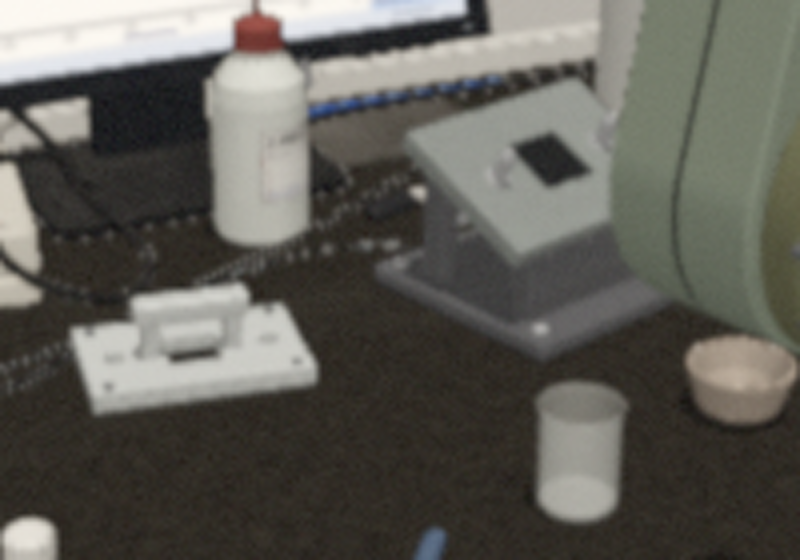

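The crops show the cover's holes at crop1 (124,238) and (260,250). The seat corners are near (418,137), (647,58), (696,222) and (472,303), with pins at about (492,206) and (627,158). I'll refine these with subpixel outlines projected onto the known planes.

```bash
cat >> h.py <<'E'
def ray(n,uv,c0,nrm):
    c=optics.camera_params(n);K=c["mtx"];uv=np.atleast_2d(uv)
    r=np.c_[(uv-K[[0,1],[2,2]])/K[[0,1],[0,1]],np.ones(len(uv))]@c["R"];o=-c["R"].T@c["t"]
    return o+r*(((c0-o)@nrm)/(r@nrm))[:,None]
def outline(img,x0,x1,y0,y1,lo,hi,f=8):
    g=cv2.resize(cv2.cvtColor(img[y0:y1,x0:x1],cv2.COLOR_BGR2GRAY),None,fx=f,fy=f,interpolation=cv2.INTER_CUBIC)
    m=((g>lo)&(g<hi)).astype(np.uint8)
    k=max(cv2.findContours(m,cv2.RETR_EXTERNAL,cv2.CHAIN_APPROX_NONE)[0],key=cv2.contourArea)[:,0]
    return (cv2.convexHull(k)[:,0]+.5)/f-.5+[x0,y0]
E
python3 - <<'E'
from h import *
p=cv2.imread("pics/top0.png");ez=np.array([0,0,1.])
o=outline(p,232,298,200,250,130,256);w=ray("top",o,np.array([0,0,10.]),ez)
print("cover",cv2.minAreaRect(w[:,:2].astype(np.float32)))
cr=lambda a:(np.array(a)+.5)/4.4-.5+[220,170]
h=ray("top",cr([(124,238),(260,250)]),np.array([0,0,8.]),ez);print("holes",h,h.mean(0),np.linalg.norm(h[0]-h[1]),np.degrees(np.arctan2(*(h[0]-h[1])[[1,0]])))
# seat, tilt 25, yaw from picture
yaw=np.radians(16.2);c0=np.array([640,-115,85.])
for lo in (100,115):
  o=outline(p,310,380,178,243,lo,256)
  for i in range(6):
    e=np.array([np.cos(yaw),np.sin(yaw),0]);y=np.array([-np.sin(yaw),np.cos(yaw),0]);a=np.radians(25)
    x=e*np.cos(a)+ez*np.sin(a);n=-e*np.sin(a)+ez*np.cos(a)
    w=ray("top",o,c0,n);l=np.c_[(w-c0)@x,(w-c0)@y].astype(np.float32);r=cv2.minAreaRect(l)
    ang=(r[2]+45)%90-45;yaw+=np.radians(ang);c0=c0+r[0][0]*x+r[0][1]*y;c0=c0+x*(85-c0[2])/x[2]*0
    c0[2]=85 if abs(c0[2]-85)<8 else c0[2]
  print("seat",lo,c0,np.degrees(yaw),r)
b=ray("top",cr([(492,206),(627,158)]),c0+12*n,n);print("pins mid",b-12*n,(b-12*n).mean(0),np.linalg.norm(b[0]-b[1]))
# foot's bolts/handle reach
for z in(60,140):
  print(ctrl.solve_ik([629,124,z],np.array([[1.,0,0],[0,-1,0],[0,0,-1]])))
E
```

```text
cover ((628.2925415039062, 123.64186096191406), (131.1985626220703, 88.93525695800781), 80.87420654296875)
holes [[635.32218566 168.14610136   8.        ]
 [621.92556512  78.9016665    8.        ]] [628.62387539 123.52388393   8.        ] 90.24432721569666 81.46298373104553
seat 100 [ 635.09566192 -112.9536482    85.        ] 16.573894091626425 ((-4.57763671875e-05, 3.0517578125e-05), (113.46139526367188, 156.9101104736328), -0.0)
seat 115 [ 635.81344317 -114.27840572   85.        ] 16.629714871843316 ((3.814697265625e-06, 0.0), (110.55677032470703, 152.21224975585938), -0.0)
pins mid [[ 624.00886026  -70.29342901   85.59547843]
 [ 649.82572274 -155.90468073   85.705699  ]] [ 636.9172915  -113.09905487   85.65058871] 89.41928739908326
[ 5.97788534e-02  5.53620290e-01  1.50864695e+00 -4.44089210e-16
  1.07932541e+00  1.63057518e+00]
[ 5.97788534e-02  4.52544416e-01  1.47098114e+00 -4.44089210e-16
  1.21806710e+00  1.63057518e+00]
```

Everything agrees: the hole pitch reads 90.2, the pin pitch 89.4 and the seat about 110x152. I now have the cover at (628.4, 123.6) with yaw -8.6° and the seat at about (636.3, -113.5, 85) with yaw 16.6°. Next is the grasp.

```bash
cat >> h.py <<'E'
def frame(yaw,tilt):
    a,t=np.radians(yaw),np.radians(tilt);e=np.array([np.cos(a),np.sin(a),0]);ez=np.array([0,0,1.])
    return np.c_[e*np.cos(t)+ez*np.sin(t),[-np.sin(a),np.cos(a),0],-e*np.sin(t)+ez*np.cos(t)]
def tool(C,s): return np.c_[s*C[:,1],s*C[:,0],-C[:,2]]
def tcp(o,C): return np.asarray(o)+43*C[:,2]     # cover origin -> TCP when held at the bar centre
E
python3 - <<'E'
from h import *
C=frame(-8.6,0);S=frame(16.6,25);o=np.array([628.4,123.6,0]);so=np.array([636.3,-113.5,85])
for s in(1,-1):
    print(s,*[None if q is None else q.round(2) for q in(ctrl.solve_ik(tcp(o,C),tool(C,s)),ctrl.solve_ik(tcp(so,S),tool(S,s)),ctrl.solve_ik(tcp(so+70*S[:,2],S),tool(S,s)))])
s=-1 if ctrl.solve_ik(tcp(so,S),tool(S,-1)) is not None and abs(ctrl.solve_ik(tcp(so,S),tool(S,-1))[5])<abs(ctrl.solve_ik(tcp(so,S),tool(S,1))[5]) else 1
print("s",s)
ctrl.gripper_to(50)
R=tool(C,s);q=ctrl.solve_ik(tcp(o,C)+[0,0,150],R);now=sensors.read_state()["q"]
ctrl.move_ptp(tcp(o,C)+[0,0,150],R)
ctrl.move_l(tcp(o,C)+[0,0,40],vel=150)
print(ctrl.move_l(tcp(o,C),vel=40,threshold=12))
st=sensors.read_state();print(st["eef_pos"],st["force"],st["t"])
ctrl.gripper_to(10,force=80);st=sensors.read_state();print(st["grip_width"],st["grasp_force"],st["force"],st["eef_pos"])
ctrl.move_l(tcp(o,C)+[0,0,150],vel=100);st=sensors.read_state();print(st["grip_width"],st["grasp_force"],st["force"],st["t"])
E
```

```text
1 [ 0.06  0.58  1.51 -0.    1.05  0.21] [-0.46  0.29  1.8   0.43  0.77 -1.02] [-0.5   0.15  1.82  0.4   0.89 -1.  ]
-1 None [-0.46  0.29  1.8   0.43  0.77  2.12] [-0.5   0.15  1.82  0.4   0.89  2.14]
s 1
False
[628.77760956 123.61369712  43.39823271] [ 0.55653823 -0.35474081 -0.32174571] 5.2583
14.884533039378358 80.23852944374084 [-0.51231432 -0.20161566  3.12383796] [628.77544137 123.63395945  43.54533413]
14.857622638992135 79.51102137565613 [ 0.40587983 -0.25825771 -2.89593517] 7.3167
```

```bash
python3 - <<'E'
from h import *
S=frame(16.6,25);so=np.array([636.3,-113.5,85])
R=tool(S,1)
st=sensors.read_state();ctrl.move_l(st["eef_pos"]+[-40,0,60],vel=150)
ctrl.move_ptp(tcp(so+90*S[:,2],S),R)
ctrl.move_l(tcp(so+32*S[:,2],S),vel=80)
st=sensors.read_state();print(st["t"],st["eef_pos"],tcp(so+32*S[:,2],S),st["force"],st["grip_width"],np.degrees(np.arccos(np.clip((np.trace(st["eef_rot"].T@R)-1)/2,-1,1))))
im=[]
for n in("top","scene"):
    p,d=optics.grab_frame(n);p=p[:,:,::-1].copy();cv2.imwrite(f"pics/{n}1.png",p);np.save(f"pics/{n}1.npy",d)
    o=so+32*S[:,2];L=lambda a:(o+np.array(a,float)@S.T)
    a=L([(x,y,10) for x,y in((-42,-63),(42,-63),(42,63),(-42,63))]);b=so+np.array([(x,y,0.) for x,y in((-55,-75),(55,-75),(55,75),(-55,75))])@S.T
    c=pix(n,b).mean(0).astype(int);f=4
    x0,y0=np.clip(c-[75,75],0,None);g=cv2.resize(p[y0:y0+145,x0:x0+100 if n=="scene" else x0+150][:, :100] if n=="scene" else p[y0:y0+145,x0+25:x0+125],None,fx=f,fy=f,interpolation=2)
    if n=="top":x0+=25
    for P,col in((a,(0,0,255)),(b,(0,255,0))):cv2.polylines(g,[np.int32((pix(n,P)+.5-[x0,y0])*f)],True,col,1)
    im.append(g);print(n,x0,y0)
cv2.imwrite("pics/c3.png",np.hstack(im))
E
```

```text
9.9333 [ 606.19652454 -122.77716027  153.23350033] [ 605.92465345 -122.55528409  152.97308403] [ 1.07750411  0.14513529 -3.54350113] 14.486029390074558 0.03475749087785288
top 295 135
scene 260 144
```

View pics/c3.png

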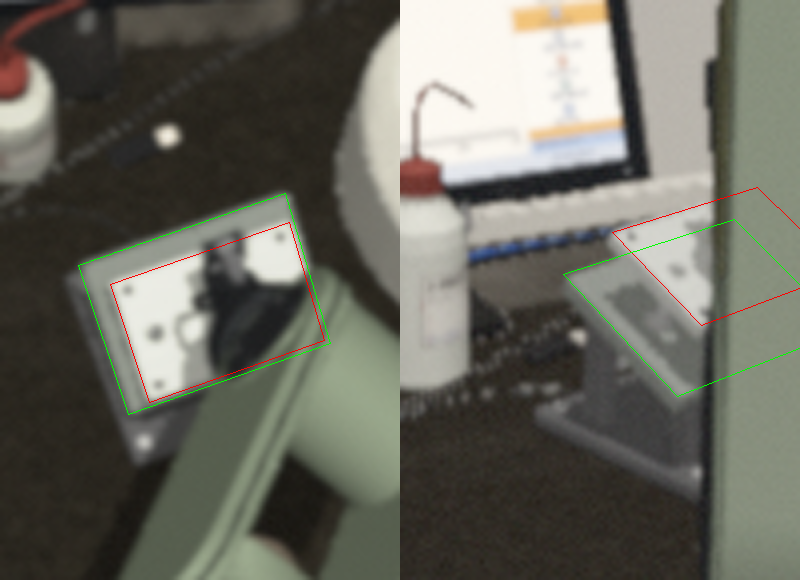

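The held plate matches its prediction (red) closely: hole at (155,333) in the left panel, tilt as expected. I'll measure the residuals of the cover and seat edges, then descend guarded.

```bash
python3 - <<'E'
from h import *
from scipy.ndimage import map_coordinates as mc
S=frame(16.6,25);so=np.array([636.3,-113.5,85])
def edge(n,img,o,z,a,b,nrm,lab):
    g=cv2.cvtColor(img,cv2.COLOR_BGR2GRAY).astype(float);t=np.arange(-9,9.1,.25);r=[]
    for k in np.linspace(0,1,25):
        P=np.array(a)*(1-k)+np.array(b)*k
        pts=o+np.array([[P[0]+nrm[0]*x,P[1]+nrm[1]*x,z] for x in t])@S.T
        uv=pix(n,pts);v=mc(g,[uv[:,1],uv[:,0]],order=1)
        mid=(v[:8].mean()+v[-8:].mean())/2
        i=np.argmax(v<mid); r.append(t[i] if v[:8].mean()-v[-8:].mean()>20 else np.nan)
    print(lab,np.nanmedian(r),np.nanstd(r).round(2),np.isfinite(r).sum())
p0=cv2.imread("pics/top0.png");p1=cv2.imread("pics/top1.png");s1=cv2.imread("pics/scene1.png");s0=cv2.imread("pics/scene0.png")
for n,i in(("top",p0),):
    edge(n,i,so,0,(55,-65),(55,65),(1,0),"seat +x");edge(n,i,so,0,(-55,-65),(-55,65),(-1,0),"seat -x")
    edge(n,i,so,0,(-45,75),(45,75),(0,1),"seat +y");edge(n,i,so,0,(-45,-75),(45,-75),(0,-1),"seat -y")
o=so+32*S[:,2]+np.array([.27,-.22,.26])
edge("top",p1,o,10,(42,20),(42,55),(1,0),"cov +x");edge("top",p1,o,10,(42,-45),(42,-58),(1,0),"cov +x right")
edge("top",p1,o,10,(-42,25),(-42,55),(-1,0),"cov -x");edge("top",p1,o,10,(-32,63),(32,63),(0,1),"cov +y")
edge("top",p1,o,10,(0,-63),(35,-63),(0,-1),"cov -y")
E
```

```text
seat +x 0.75 0.14 25
seat -x 0.0 0.23 25
seat +y -1.25 0.47 25
seat -y 2.25 0.23 25
cov +x 1.75 0.69 25
cov +x right 2.5 0.82 25
cov -x 1.0 0.43 25
cov +y -0.25 0.39 25
cov -y 3.25 1.71 23
```

The seat offset (x +0.4, y -1.75) and the cover offset (x +0.4, y about -1.6) are nearly the same. Since the camera bias cancels, the alignment is within clearance and I can descend guarded.

```bash
python3 - <<'E'
from h import *
S=frame(16.6,25);so=np.array([636.3,-113.5,85])
def rep(m):
    st=sensors.read_state();e=(st["eef_pos"]-tcp(so,S));print(m,"seat-frame",(S.T@e).round(2),"F",(S.T@st["force"]).round(1),"M",(S.T@st["wrist_torque"]).round(2),round(st["t"],1))
rep(0)
for h in(24,18,12,6,2,-2):
    hit=ctrl.move_l(tcp(so+h*S[:,2],S),vel=30,threshold=12);rep((h,hit))
    if hit:break
E
```

```text
0 seat-frame [ 0.58 -0.45 32.62] F [-0.6  0.2 -2.6] M [ 0.03  0.41 -0.04] 10.0
(24, False) seat-frame [-0.32  0.21 23.69] F [-1.5  0.6 -2.8] M [ 0.07  0.46 -0.02] 10.4
(18, False) seat-frame [-0.37 -0.1  17.64] F [-2.4 -1.8 -3.6] M [-0.24  0.59 -0.  ] 10.8
(12, False) seat-frame [-0.42 -0.09 11.58] F [-2.7 -2.  -4.8] M [-0.44  0.77  0.02] 11.2
(6, False) seat-frame [-0.34 -0.14  5.72] F [-3.5 -4.2 -4.6] M [-0.6   0.92  0.01] 11.5
(2, False) seat-frame [-0.28 -0.16  1.88] F [-4.6 -3.8 -4.1] M [-0.7   1.03  0.09] 11.8
(-2, True) seat-frame [-0.36 -0.48  1.17] F [-1.4  0.3  5.4] M [ 0.02  0.29 -0.08] 12.0
```

It slid over the pins and met something at 1.2 mm, probably the seat. I'll press lightly to make sure it's flush.

```bash
python3 - <<'E'
from h import *
S=frame(16.6,25);so=np.array([636.3,-113.5,85])
def rep(m):
    st=sensors.read_state();e=(st["eef_pos"]-tcp(so,S));print(m,"seat-frame",(S.T@e).round(2),"F",(S.T@st["force"]).round(1),"M",(S.T@st["wrist_torque"]).round(2),round(st["t"],1),st["grip_width"])
rep(0)
e=sensors.read_state()["eef_pos"]
print(ctrl.move_l(e-2.5*S[:,2],vel=10,threshold=20));rep("press")
ctrl.hold(.3);rep("hold")
p,d=optics.grab_frame("scene");cv2.imwrite("pics/s2.png",cv2.resize(p[180:290,270:380,::-1],None,fx=5,fy=5,interpolation=2))
E
```

```text
0 seat-frame [-0.36 -0.48  1.17] F [-1.4  0.3  5.4] M [ 0.02  0.29 -0.08] 12.0 14.12072826318634
True
press seat-frame [-0.33 -0.5   1.19] F [-0.2  0.5  4.1] M [-0.06 -0.05 -0.01] 12.4 14.743695619492588
hold seat-frame [-0.36 -0.5   1.17] F [1.2 1.1 6.5] M [ 0.11 -0.23 -0.02] 12.7 14.18235519761199
```

View pics/s2.png

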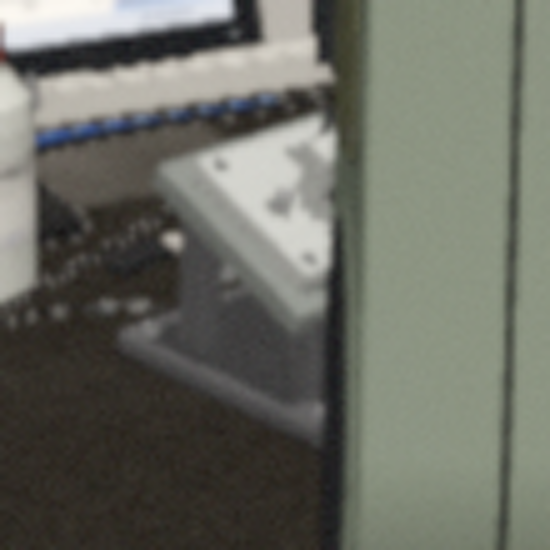

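The plate lies flush along its visible left edge, with a pin showing in the hole at (285,200). Releasing and drawing back along the normal.

```bash
python3 - <<'E'
from h import *
S=frame(16.6,25);so=np.array([636.3,-113.5,85])
ctrl.gripper_to(45);st=sensors.read_state();print(st["force"],st["grip_width"])
ctrl.move_l(st["eef_pos"]+110*S[:,2],vel=80)
e=sensors.read_state()["eef_pos"];ctrl.move_l(e+[0,0,120])
ctrl.set_joints([-1.296,0.207,1.542,0,1.393,-0.15]);ctrl.hold(.3)
st=sensors.read_state();print(st["t"],st["force"])
im=[]
for n,(x,y) in dict(top=(300,170),scene=(290,185)).items():
    p,d=optics.grab_frame(n);p=p[:,:,::-1].copy();g=cv2.resize(p[y:y+100,x:x+100],None,fx=4,fy=4,interpolation=2)
    a=so+np.array([(x_,y_,10.) for x_,y_ in((-42,-63),(42,-63),(42,63),(-42,63))])@S.T
    cv2.polylines(g,[np.int32((pix(n,a)+.5-[x,y])*4)],True,(0,0,255),1);im.append(g)
    if n=="top":
        W=cloud(n,d).reshape(-1,3);l=(W-so)@S;k=(abs(l[:,0])<36)&(abs(l[:,1])<56)&(l[:,2]>0)&(l[:,2]<22)&((abs(l[:,0])>18))
        A=np.c_[l[k,:2],np.ones(k.sum())];f=np.linalg.lstsq(A,l[k,2],rcond=None)[0];print("slopes deg",np.degrees(f[:2]),"h",f[2],"med",np.median(l[k,2]),k.sum())
cv2.imwrite("pics/c4.png",np.hstack(im))
E
```

```text
[ 0.61040849 -0.09167544 -0.34759407] 44.82085693503411
17.7667 [ 0.56364763 -0.30431608  0.08338501]
slopes deg [-0.0348336   0.26385626] h 10.514755301040369 med 10.415021770939248 525
```

View pics/c4.png

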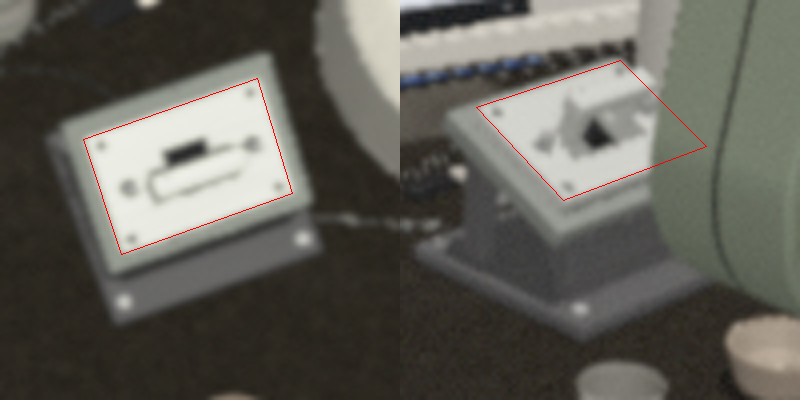

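The cover sits flush: its top face reads 10.5 mm above the seat, the tilt error is under 0.3°, and both pins show in the holes at left-panel (128,187) and (252,144). Handing in.

```bash
python3 -c "
from plant import ctrl
print(ctrl.finish_job())"
```

```text
the job is handed in; nothing more can be done
None
```

The cover plate is seated flush over both locating pins and released, the arm is drawn back clear, and the job was handed in at about 18 s of the 48 s allowed.

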